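# Feel out the sticky spot of a slicer carriage

## Task

The carriage of this food slicer drags at one hidden place on its slide and I need to know where to clean. Stroke the carriage (it has an upright handle) slowly through its full travel: first up against the left rubber stop (left as the robot sees it), then all the way up against the right one, pressing each stop lightly and never ramming it, and feel where it sticks. Then bring it back, leave it standing on the middle of the sticky spot and let go; leave the bottle, the glass and the rolls where they are.

Things in the scene. Friction and masses are not known exactly. Their poses are not given: they have to be found in the camera images.
- slicer: Table-top food slicer, white housing 270 x 420 mm, 57 mm high, fixed; origin under its centre, on the table. Its y axis is the slide direction and points to the robot's left, x points away from the robot. On the far half a motor housing with a round upright blade (plane x = 34 mm, top 196 mm above the table). On the robot's half, at x = -75 mm, the carriage runs on two steel rods.
- slide_mid (a point): Middle of the slide, on the slicer, 63 mm above the table; the carriage origin is here at mid-travel. Hidden in the slide is one sticky spot, felt but not seen, its middle up to 70 mm left or right of mid-travel. Moving onto it, either way, drag rises over 10 mm to about 13 N, is 9 N over its middle 13 mm, then fades from 5 N over 10 mm more. Elsewhere drag is 1 to 3 N.
- carriage: Aluminium plate 115 x 140 x 10 mm, 0.5 to 1 kg, with a 45 mm high fence across its right end. Origin at the plate's middle, 63 mm above the table; axes as the slicer's. Slides only along the slicer's y and meets the stops with its origin at y = +101 mm (left) and -101 mm (right) of the slicer, 0 being mid-travel. It stays where it is let go, also on the sticky spot.
- handle (a point): Point on the axis of the carriage's upright black handle, a round vertical grip 28 mm in diameter and 75 mm long on a thin stem. The point is 13 mm below the grip's top end, 175 mm above the table, and 25 mm from the carriage origin towards the robot (slicer x = -100 mm). Fingers have room to close along the slide or across it.
- stop_left: Left end stop: a black rubber buffer, 18 mm in diameter, reaching 22 mm out of the block at the left (+y) end of the slide, 70 mm above the table. It yields about 1 mm for every 3 N, 12 mm at most. Origin at its foot on the end block.
- stop_right: Right end stop, the same buffer at the right (-y) end of the slide.
- bottle: Full clear glass bottle, 72 mm in diameter, 250 mm high, standing to the left of the slicer; origin under its centre. Bystander.
- glass: Small drinking glass, 60 mm across, 70 mm high, standing to the left; origin under its centre. Bystander.
- rolls: Wooden tray 240 x 160 mm heaped with bread rolls, 80 mm high, to the right of the slicer; origin under its centre. Bystander.

How it is judged:
On the way, in this order (a step that is already met when the one before it is completed fails the run):
1. the carriage is pressed against the left rubber stop (over 2 N) (contact force between carriage and stop_left above 2 N), for 0.1 s.
2. after that, the carriage is pressed against the right rubber stop (over 2 N) (contact force between carriage and stop_right above 2 N), for 0.1 s.
At the end, for the whole second after the job is handed in: The carriage stands still on the sticky spot, within about 10 mm of its middle (over 10.5 N between the carriage and the sticky hump hidden in the slide), let go, and the bottle, the glass and the rolls are within 30 mm of where they were (contact force between carriage and sticky above 10.5 N and linear speed of carriage below 0.005 m/s and distance of each of bottle, glass, rolls from where it was at the start of the episode below 0.03 m); the robot touches nothing.
It fails at once if a rubber stop is rammed: over 25 N between the carriage and a stop (contact force between carriage and stop_left above 25 N or contact force between carriage and stop_right above 25 N).
It fails at once if the bottle, the glass or the rolls are pushed more than 30 mm or the bottle or glass is tipped (distance of any of bottle, glass, rolls from where it was at the start of the episode above 0.03 m or angle between any of bottle, glass's own z axis and vertical above 0.4 rad).
It fails at once if the carriage is thrown instead of slowly stroked: faster than 0.25 m/s (linear speed of carriage above 0.25 m/s).
It also fails if it takes over 64 s, if anything falls off the work surface, if the arm or the gripper's body presses on something with over 40 N, if the wrist force passes 120 N, or if a joint passes its speed limit or range.

## Robot

A 6-joint arm with a two-finger parallel gripper is mounted at the origin on the work surface. World frame = base frame: x ahead of the robot, y to its left, z up, the work surface at z = 0. Lengths are in m, angles in rad, forces in N, time in s.
With the tool pointing down it reaches from about 0.275 to 0.75 m from the base axis. Payload 10.2 kg.
Tool frame: the origin (TCP) lies on the centre line of the jaws, within the pads' length; the fingertips stand 8 mm ahead of it and the grasp point (between the pads) lies 11 mm behind it; z points along the fingers, y is the line along which they close (so a half turn about z gives the same grasp; the last joint's range is limited). The gripper opens to 85 mm and grips with 20 to 120 N. Pads are 22 mm wide; open, the fingers measure 114 mm over their backs; the gripper's body (76 mm by 85 mm) begins 54 mm behind the grasp point. The pads swing forward as they close: fully open they stand 13 mm farther back than shut.
Start: joints at [1.102, 0.313, 1.498, -0, 1.331, -0.223], TCP at [0.128, 0.509, 0.239] pointing down, gripper open.
Joint ranges: [-2.94, 2.94], [-0.97, 2.17], [0.19, 2.56], [-1.23, 4.37], [0.02, 3.11], [-2.88, 2.88]. Speed limits (rad/s): [2.39, 2.39, 3.01, 3.14, 3.14, 3.14].

## Interface

Orientations are given as a 3x3 rotation matrix whose columns are the frame's x, y, z axes.
In Python, from workcell import bot gives the robot as it stands.
- The arm moves only by the tool move_arm, never from a script. Its argument "motion" is a list that holds one entry, the list of rows, each a list of 7 numbers: the opening, from 0 (shut) to 1 (fully open), then the shift along the tool's x, y, z in units of 25 mm (1.0 is 25 mm), then the turn, a rotation vector about the tool's x, y, z in units of 6 degrees (1.0 is 6 degrees). In form: [[[fingers, tx, ty, tz, rx, ry, rz], ...]]. A call has exactly 10 rows; each row shifts and turns the commanded pose from where the row before left it, along the tool's axes as they then stand; what a row does not reach is not made up. A row lasts 1/8 s, in which the tool goes at most 62.5 mm and 10.7 degrees, less where a joint would pass 70% of its speed; a pose out of reach is approached as far as the arm can. A call is refused whole if a number of a shift passes 1 or a number of a turn 1, either way. A call with a gripper value outside its range is refused whole. The fingers move at their own pace and stop on an object; "force" is the grip in N (left out, the last holds). Time passes only in rows, so rows that do not move let the fingers close, or fill a call up. It gives the time, the measured TCP pose, the force, the opening and the grip force at its end, in the units of the state.
- bot.state(): the state, without advancing time (a new reading comes with each control period).
- bot.grab_frame(name): name is "scene" or "top"; returns a dict with "color" (400x640x3 uint8, blue, green, red), "range_z" (400x640 float32, m along the optical axis (not along the pixel's ray), 0 where there is no reading), "fovy" (degrees; the focal length in pixels is half the picture's height over the tangent of half this angle, whatever the lens; pixels are square), "cx", "cy" (the principal point, pixels), "D" ([k1, k2, p1, p2, k3] as OpenCV has them; the pictures are not rectified), "R" (3x3) and "t" (3): a world point X has camera coordinates R X + t. Camera axes: x right, y down, z forward; pixel columns grow to the right and rows downward; lengths in m; the calibration is good to about 2 mm. A picture is of the moment at which its call begins.
- bot.finish_job(): hands the job in; it is judged then, once.
The state is a dict: "clock": time; "joint_positions": joint angles; "joint_vel": joint speeds; "tau": joint torques, N m; "tool_pos": TCP position; "tool_rot": TCP orientation; "contact_force": force on the tool from outside, world axes, zero at the start; "ft_torque": the same for the moment, N m; "grip_width": finger opening in m; "gripper_force": force on a finger pad.
Only numpy, scipy, OpenCV 4.12 (cv2) and the standard library are available. Lean on these libraries where they do the work, as an engineer would, in place of code of your own. Each camera call takes 0.05 s, during which the arm holds its last target. There are 200 camera calls.

## Working session

There is one attempt and no reset: what is moved stays moved. The work goes in short steps, Python scripts to look and compute and a tool call to move; the robot and the scene stay as the last step left them, time stands still between calls to the robot, and variables do not carry over. Pictures are saved under pics/ and viewed, at most 10 in all, crops included, and the job is handed in when it is done.

Besides the shell and the picture viewer there is one more tool, called after "Emit:" as name(argument=value, ...), one argument or row to a line, values as JSON. move_arm: Moves the arm, as the interface text tells. Its arguments: {"type":"object","properties":{"motion":{"type":"array"},"force":{"type":"number"}},"required":["motion"]}

```bash
mkdir -p pics
cat > h.py <<'E'
import numpy as np,cv2
from workcell import bot
def pts(f):
    h,w=f["range_z"].shape; fl=h/2/np.tan(np.radians(f["fovy"])/2)
    K=np.array([[fl,0,f["cx"]],[0,fl,f["cy"]],[0,0,1.]])
    u,v=np.meshgrid(np.arange(w),np.arange(h))
    n=cv2.undistortPoints(np.stack([u,v],-1).reshape(-1,1,2).astype(np.float64),K,np.array(f["D"],float)).reshape(h,w,2)
    z=f["range_z"][...,None]
    pc=np.concatenate([n*z,z],-1)
    return (pc-np.array(f["t"]))@np.array(f["R"])
E
python3 - <<'E'
from h import *
s=bot.state();print(s)
for n in("scene","top"):
    f=bot.grab_frame(n);cv2.imwrite(f"pics/{n}0.png",f["color"]);np.savez(f"{n}0.npz",p=pts(f),c=f["color"],r=f["range_z"])
    P=pts(f);print(n,-np.array(f["R"]).T@np.array(f["t"]))
    m=(f["range_z"]>0)&(f["color"].max(-1)<60)&(P[...,2]>.155)&(P[...,2]<.2)
    k,l,st,c=cv2.connectedComponentsWithStats(m.astype(np.uint8))
    for i in range(1,k):
        if st[i,4]>20: q=P[l==i];print(st[i],c[i],q.mean(0),q.min(0),q.max(0))
E
```

```text
{'clock': 0.0, 'joint_positions': array([ 1.10158113e+00,  3.13427983e-01,  1.49840910e+00,  2.07164251e-05,
        1.33101649e+00, -2.23395881e-01]), 'joint_vel': array([-0.00126992,  0.00168421,  0.00087724, -0.00060808, -0.00168735,
        0.00124422]), 'tau': array([ 6.80563498e-04, -4.12271547e+01, -2.59744996e+01, -1.47225755e-04,
        4.14958471e-03, -1.94673657e-05]), 'tool_pos': array([0.1276527 , 0.50899671, 0.23875687]), 'tool_rot': array([[-9.69936982e-01,  2.43355513e-01, -5.88120976e-04],
       [ 2.43356040e-01,  9.69936386e-01, -1.11554684e-03],
       [ 2.98965461e-04, -1.22513293e-03, -9.99999205e-01]]), 'contact_force': array([-1.12348939, -0.08460109,  0.37035853]), 'ft_torque': array([ 0.03766541,  0.03218383, -0.01457338]), 'gripper_force': 0.0, 'grip_width': 0.08530377472162501}
scene [1.51279142 0.33151154 1.08047973]
[387   0  48   9 207] [416.38164251   2.22705314] [-1.00098067 -0.03822199  0.1690394 ] [-1.02255052 -0.18722133  0.15516344] [-0.98025919  0.05025993  0.19605268]
[588   5   8  28 100] [591.56  17.94] [-1.21896952  0.85283068  0.17659199] [
[... 1167 characters left out ...]
857 0.01643375 0.19995002]
[346 183   9  15 111] [350.36936937 189.99099099] [0.51486449 0.07376485 0.1761964 ] [0.49809893 0.06072974 0.15567097] [0.52381469 0.08528553 0.18965773]
top [ 0.2984915  -0.01134099  1.65918781]
[277 152  31  10  66] [290.3030303  156.40909091] [0.6530458  0.05084635 0.17301178] [ 0.63902719 -0.00907396  0.15586925] [0.67281779 0.09935034 0.19413826]
[281 193   8   9  53] [284.62264151 196.81132075] [0.50385113 0.0670969  0.18582968] [0.49240302 0.05493948 0.15660701] [0.5171416  0.07990701 0.1964903 ]
[634 201   6   8  37] [637.13513514 204.2972973 ] [ 0.50109452 -1.23719247  0.16385575] [ 0.48769473 -1.24809702  0.15525966] [ 0.51453592 -1.2272643   0.17565272]
```

View pics/scene0.png

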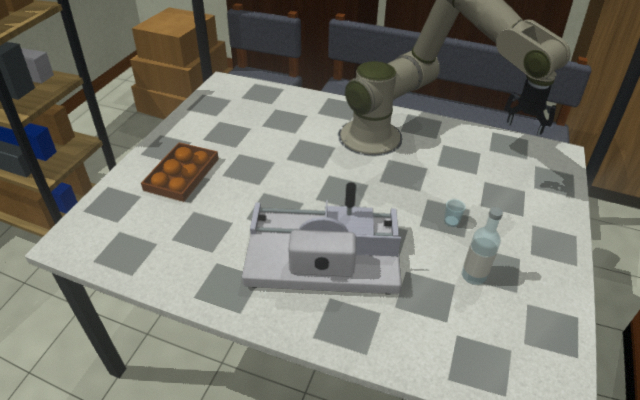

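View pics/top0.png

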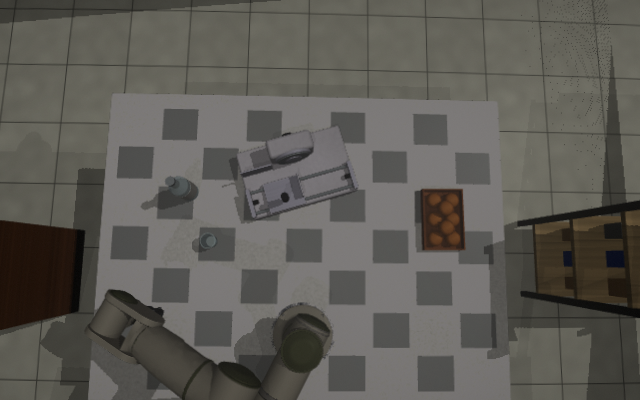

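The scene view shows the slicer's black handle at about (350,190), and the top view shows it at (284,197). In the top view the slide runs from (250,207) to (350,182), with the glass at (208,242), the bottle at (177,187) and the rolls at (443,220). Next I measure the slicer's yaw and the handle axis.

Run:
```python
from h import *
for n in("scene","top"):
    d=np.load(n+"0.npz");P,c,r=d["p"],d["c"],d["r"]
    x,y,z=P[...,0],P[...,1],P[...,2]
    m=((r>0)&(z>.02)&(z<.3)&(x>.38)&(x<.85)&(y>-.22)&(y<.3)).astype(np.uint8)
    k,l,st,ce=cv2.connectedComponentsWithStats(m);i=1+np.argmax(st[1:,4]);q=P[l==i]
    hq=q[(q[:,2]<.075)&(q[:,2]>.045)]
    (cx,cy),s,a=cv2.minAreaRect(hq[:,:2].astype(np.float32)*1000);print(n,"rect",cx,cy,s,a)
    m=(r>0)&(c.max(-1)<60)&(z>.12)&(z<.2)&(abs(x-.51)<.04)&(abs(y-.07)<.04)
    q=P[m];(a,b),rad=cv2.minEnclosingCircle(q[:,:2].astype(np.float32)*1000);print("handle",q.mean(0),np.median(q,0),a,b,rad,len(q))
    t=q[q[:,2]>.182];print("top",t.mean(0),t.min(0),t.max(0),len(t))
```

```text
scene rect 623.5029907226562 34.87043762207031 (276.96490478515625, 420.8783264160156) 17.016080856323242
handle [0.51625192 0.07411306 0.160999  ] [0.51758572 0.0740124  0.16248814] 511.0350646972656 74.37625122070312 13.919365882873535 187
top [0.51052089 0.07259193 0.18625543] [0.49809893 0.0623823  0.18210827] [0.5227197  0.08288696 0.18965773] 48
top rect 621.4691772460938 30.304916381835938 (270.8050231933594, 420.6722412109375) 17.080631256103516
handle [0.50323012 0.06725321 0.18305136] [0.50259714 0.06602499 0.18669165] 505.0375061035156 67.65611267089844 13.162833213806152 57
top [0.50491019 0.06784453 0.18875122] [0.49255014 0.05493948 0.18272085] [0.5171416  0.07990701 0.1964903 ] 45
```

Emit:
move_arm(
  motion=[
    [[1,-0.95,-0.665,0,0,0,0],[1,-0.95,-0.665,0,0,0,0],[1,-0.95,-0.665,0,0,0,0],[1,-0.95,-0.665,0,0,0,0],[1,-0.95,-0.665,0,0,0,0],[1,-0.95,-0.665,0,0,0,0],[1,-0.95,-0.665,0,0,0,0],[1,-0.95,-0.665,0,0,0,0],[1,-0.95,-0.665,0,0,0,0],[1,-0.95,-0.665,0,0,0,0]],
  ],
  force=40,
)

```text
clock: 1.35
tool_pos: [0.3181, 0.2893, 0.2391]
tool_rot: [[-0.97, 0.243, -0.001], [0.243, 0.97, -0.0], [0.0, -0.0, -1.0]]
contact_force: [-0.5, 0.2, -1.7]
grip_width: 0.085
gripper_force: 0.0
```

Emit:
move_arm(
  motion=[
    [[1,-0.95,-0.665,0,0,0,0],[1,-0.95,-0.665,0,0,0,0],[1,-0.95,-0.665,0,0,0,0],[1,-0.95,-0.665,0,0,0,0],[1,-0.95,-0.665,0,0,0,0],[1,-0.95,-0.665,0,0,0,0],[1,-0.95,-0.665,0,0,0,0],[1,-0.95,-0.665,0,0,0,0],[1,-0.95,-0.665,0,0,0,0],[1,-0.95,-0.665,0,0,0,0]],
  ],
)

```text
clock: 2.6
tool_pos: [0.508, 0.0704, 0.239]
tool_rot: [[-0.97, 0.243, -0.001], [0.243, 0.97, 0.0], [0.001, -0.0, -1.0]]
contact_force: [-0.5, 1.0, 0.2]
grip_width: 0.0856
gripper_force: 0.0
```

Emit:
move_arm(
  motion=[
    [[1,0,0,0,0,0,-0.9],[1,0,0,0,0,0,-0.9],[1,0,0,0,0,0,-0.9],[1,0,0,0,0,0,-0.9],[1,0,0,0,0,0,-0.9],[1,0,0,0,0,0,-0.7],[1,0,0,0,0,0,0],[1,0,0,0,0,0,0],[1,0,0,0,0,0,0],[1,0,0,0,0,0,0]],
  ],
)

```text
clock: 3.85
tool_pos: [0.5076, 0.0711, 0.2393]
tool_rot: [[-0.956, -0.294, -0.0], [-0.294, 0.956, 0.0], [0.0, 0.0, -1.0]]
contact_force: [0.2, 0.1, 0.1]
grip_width: 0.0854
gripper_force: 0.0
```

Run:
```python
from h import *
s=bot.state();print(s["clock"],s["tool_pos"],s["tool_rot"],s["contact_force"])
f=bot.grab_frame("scene");cv2.imwrite("pics/scene1.png",cv2.resize(f["color"][100:300,240:460],None,fx=3,fy=3))
```

```text
3.85 [0.50755877 0.07112134 0.23925802] [[-9.55839723e-01 -2.93888429e-01 -1.20180422e-04]
 [-2.93888433e-01  9.55839730e-01  1.35743115e-05]
 [ 1.10883889e-04  4.82945020e-05 -9.99999993e-01]] [0.20414501 0.12406504 0.07638231]
```

View pics/scene1.png

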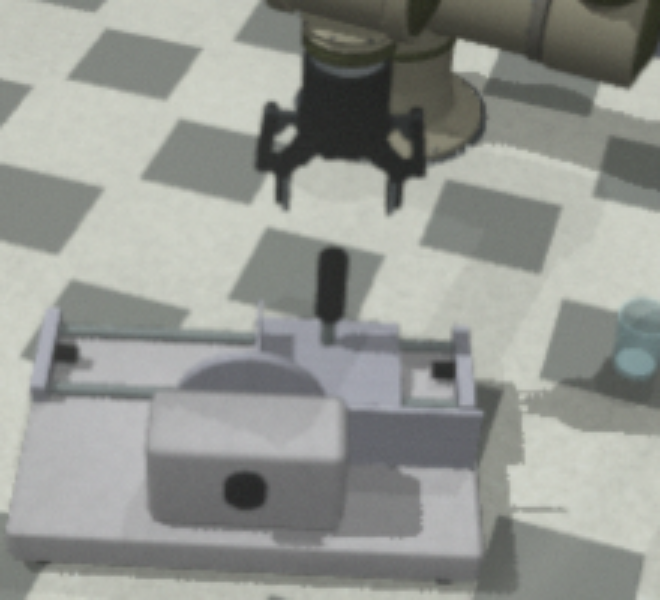

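The gripper (crop x 280–395) is centred above the handle at crop (331,280), and there is a clear gap to the left stop at (445,370). Descend and grip.

Emit:
move_arm(
  motion=[
    [[1,0,0,0.6,0,0,0],[1,0,0,0.6,0,0,0],[1,0,0,0.6,0,0,0],[1,0,0,0.6,0,0,0],[1,0,0,0.6,0,0,0],[1,0,0,0,0,0,0],[0.5,0,0,0,0,0,0],[0.4,0,0,0,0,0,0],[0.2,0,0,0,0,0,0],[0.2,0,0,0,0,0,0]],
  ],
  force=40,
)

```text
clock: 5.15
tool_pos: [0.5077, 0.0711, 0.1648]
tool_rot: [[-0.956, -0.294, 0.001], [-0.294, 0.956, -0.0], [-0.001, -0.0, -1.0]]
contact_force: [-1.5, -0.6, 3.8]
grip_width: 0.0271
gripper_force: 39.3
```

Emit:
move_arm(
  motion=[
    [[0.1,0,0,0,0,0,0],[0.1,0,0,0,0,0,0],[0.1,0,0,0,0,0,0],[0.1,0,0,0,0,0,0],[0.1,0,0,0,0,0,0],[0.1,0,0,0,0,0,0],[0.1,0,0,0,0,0,0],[0.1,0,0,0,0,0,0],[0.1,0,0,0,0,0,0],[0.1,0,0,0,0,0,0]],
  ],
)

```text
clock: 6.4
tool_pos: [0.5077, 0.0711, 0.1648]
tool_rot: [[-0.956, -0.294, 0.001], [-0.294, 0.956, -0.0], [-0.001, -0.0, -1.0]]
contact_force: [-1.5, -1.1, 5.4]
grip_width: 0.0265
gripper_force: 39.3
```

Emit:
move_arm(
  motion=[
    [[0.1,0,0.1,0,0,0,0],[0.1,0,0.1,0,0,0,0],[0.1,0,0.1,0,0,0,0],[0.1,0,0.1,0,0,0,0],[0.1,0,0.1,0,0,0,0],[0.1,0,0.1,0,0,0,0],[0.1,0,0.1,0,0,0,0],[0.1,0,0.1,0,0,0,0],[0.1,0,0.1,0,0,0,0],[0.1,0,0.1,0,0,0,0]],
  ],
)

```text
clock: 7.65
tool_pos: [0.5004, 0.0948, 0.1648]
tool_rot: [[-0.956, -0.294, 0.001], [-0.294, 0.956, -0.001], [-0.001, -0.001, -1.0]]
contact_force: [-1.4, -2.3, 6.4]
grip_width: 0.0267
gripper_force: 39.5
```

Emit:
move_arm(
  motion=[
    [[0.1,0,0.03,0,0,0,0],[0.1,0,0.03,0,0,0,0],[0.1,0,0.03,0,0,0,0],[0.1,0,0.03,0,0,0,0],[0.1,0,0.03,0,0,0,0],[0.1,0,0.03,0,0,0,0],[0.1,0,0.03,0,0,0,0],[0.1,0,0.03,0,0,0,0],[0.1,0,0.03,0,0,0,0],[0.1,0,0.03,0,0,0,0]],
  ],
)

```text
clock: 8.9
tool_pos: [0.4984, 0.1014, 0.1648]
tool_rot: [[-0.956, -0.294, 0.001], [-0.294, 0.956, -0.002], [-0.001, -0.002, -1.0]]
contact_force: [0.3, -5.6, 4.2]
grip_width: 0.0266
gripper_force: 39.6
```

Emit:
move_arm(
  motion=[
    [[0.1,0,0.02,0,0,0,0],[0.1,0,0.02,0,0,0,0],[0.1,0,0.02,0,0,0,0],[0.1,0,0.01,0,0,0,0],[0.1,0,0,0,0,0,0],[0.1,0,0,0,0,0,0],[0.1,0,0,0,0,0,0],[0.1,0,0,0,0,0,0],[0.1,0,0,0,0,0,0],[0.1,0,0,0,0,0,0]],
  ],
)

```text
clock: 10.15
tool_pos: [0.4981, 0.1025, 0.1647]
tool_rot: [[-0.956, -0.294, 0.001], [-0.294, 0.956, -0.003], [-0.001, -0.003, -1.0]]
contact_force: [0.2, -8.5, 4.2]
grip_width: 0.0271
gripper_force: 39.6
```

Emit:
move_arm(
  motion=[
    [[0.1,0,-0.08,0,0,0,0],[0.1,0,-0.08,0,0,0,0],[0.1,0,-0.08,0,0,0,0],[0.1,0,-0.08,0,0,0,0],[0.1,0,-0.08,0,0,0,0],[0.1,0,-0.08,0,0,0,0],[0.1,0,-0.08,0,0,0,0],[0.1,0,-0.08,0,0,0,0],[0.1,0,-0.08,0,0,0,0],[0.1,0,-0.08,0,0,0,0]],
  ],
)

```text
clock: 11.4
tool_pos: [0.5035, 0.0849, 0.1647]
tool_rot: [[-0.956, -0.294, 0.001], [-0.294, 0.956, 0.0], [-0.001, 0.0, -1.0]]
contact_force: [-1.4, 1.0, 5.2]
grip_width: 0.0269
gripper_force: 39.7
```

Emit:
move_arm(
  motion=[
    [[0.1,0,-0.04,0,0,0,0],[0.1,0,-0.04,0,0,0,0],[0.1,0,-0.04,0,0,0,0],[0.1,0,-0.04,0,0,0,0],[0.1,0,-0.04,0,0,0,0],[0.1,0,-0.04,0,0,0,0],[0.1,0,-0.04,0,0,0,0],[0.1,0,-0.04,0,0,0,0],[0.1,0,-0.04,0,0,0,0],[0.1,0,-0.04,0,0,0,0]],
  ],
)

```text
clock: 12.65
tool_pos: [0.5064, 0.0753, 0.1647]
tool_rot: [[-0.956, -0.294, 0.001], [-0.294, 0.956, 0.0], [-0.001, 0.0, -1.0]]
contact_force: [-2.1, 0.3, 6.3]
grip_width: 0.0266
gripper_force: 39.7
```

Emit:
move_arm(
  motion=[
    [[0.1,0,-0.04,0,0,0,0],[0.1,0,-0.04,0,0,0,0],[0.1,0,-0.04,0,0,0,0],[0.1,0,-0.04,0,0,0,0],[0.1,0,-0.04,0,0,0,0],[0.1,0,-0.04,0,0,0,0],[0.1,0,-0.04,0,0,0,0],[0.1,0,-0.04,0,0,0,0],[0.1,0,-0.04,0,0,0,0],[0.1,0,-0.04,0,0,0,0]],
  ],
)

```text
clock: 13.9
tool_pos: [0.5094, 0.0658, 0.1647]
tool_rot: [[-0.956, -0.294, 0.001], [-0.294, 0.956, 0.0], [-0.001, 0.0, -1.0]]
contact_force: [-1.8, 0.6, 5.9]
grip_width: 0.0273
gripper_force: 39.7
```

Emit:
move_arm(
  motion=[
    [[0.1,0,-0.04,0,0,0,0],[0.1,0,-0.04,0,0,0,0],[0.1,0,-0.04,0,0,0,0],[0.1,0,-0.04,0,0,0,0],[0.1,0,-0.04,0,0,0,0],[0.1,0,-0.04,0,0,0,0],[0.1,0,-0.04,0,0,0,0],[0.1,0,-0.04,0,0,0,0],[0.1,0,-0.04,0,0,0,0],[0.1,0,-0.04,0,0,0,0]],
  ],
)

```text
clock: 15.15
tool_pos: [0.5121, 0.0569, 0.1647]
tool_rot: [[-0.956, -0.294, 0.0], [-0.294, 0.956, 0.002], [-0.001, 0.002, -1.0]]
contact_force: [-4.2, 8.2, 7.5]
grip_width: 0.0271
gripper_force: 40.0
```

Emit:
move_arm(
  motion=[
    [[0.1,0,-0.04,0,0,0,0],[0.1,0,-0.04,0,0,0,0],[0.1,0,-0.04,0,0,0,0],[0.1,0,-0.04,0,0,0,0],[0.1,0,-0.04,0,0,0,0],[0.1,0,-0.04,0,0,0,0],[0.1,0,-0.04,0,0,0,0],[0.1,0,-0.04,0,0,0,0],[0.1,0,-0.04,0,0,0,0],[0.1,0,-0.04,0,0,0,0]],
  ],
)

```text
clock: 16.4
tool_pos: [0.5149, 0.0477, 0.1648]
tool_rot: [[-0.956, -0.295, -0.0], [-0.295, 0.956, 0.002], [-0.0, 0.002, -1.0]]
contact_force: [-3.9, 7.1, 6.9]
grip_width: 0.0273
gripper_force: 40.0
```

Emit:
move_arm(
  motion=[
    [[0.1,0,-0.04,0,0,0,0],[0.1,0,-0.04,0,0,0,0],[0.1,0,-0.04,0,0,0,0],[0.1,0,-0.04,0,0,0,0],[0.1,0,-0.04,0,0,0,0],[0.1,0,-0.04,0,0,0,0],[0.1,0,-0.04,0,0,0,0],[0.1,0,-0.04,0,0,0,0],[0.1,0,-0.04,0,0,0,0],[0.1,0,-0.04,0,0,0,0]],
  ],
)

```text
clock: 17.65
tool_pos: [0.518, 0.0377, 0.1648]
tool_rot: [[-0.956, -0.295, 0.0], [-0.295, 0.956, 0.001], [-0.001, 0.001, -1.0]]
contact_force: [-2.6, 5.2, 6.0]
grip_width: 0.0269
gripper_force: 39.9
```

Emit:
move_arm(
  motion=[
    [[0.1,0,-0.1,0,0,0,0],[0.1,0,-0.1,0,0,0,0],[0.1,0,-0.1,0,0,0,0],[0.1,0,-0.1,0,0,0,0],[0.1,0,-0.1,0,0,0,0],[0.1,0,-0.1,0,0,0,0],[0.1,0,-0.1,0,0,0,0],[0.1,0,-0.1,0,0,0,0],[0.1,0,-0.1,0,0,0,0],[0.1,0,-0.1,0,0,0,0]],
  ],
)

```text
clock: 18.9
tool_pos: [0.5256, 0.0132, 0.1647]
tool_rot: [[-0.956, -0.294, 0.001], [-0.294, 0.956, 0.0], [-0.001, 0.0, -1.0]]
contact_force: [-1.5, 0.7, 5.7]
grip_width: 0.0266
gripper_force: 39.8
```

Emit:
move_arm(
  motion=[
    [[0.1,0,-0.12,0,0,0,0],[0.1,0,-0.12,0,0,0,0],[0.1,0,-0.12,0,0,0,0],[0.1,0,-0.12,0,0,0,0],[0.1,0,-0.12,0,0,0,0],[0.1,0,-0.12,0,0,0,0],[0.1,0,-0.12,0,0,0,0],[0.1,0,-0.12,0,0,0,0],[0.1,0,-0.12,0,0,0,0],[0.1,0,-0.12,0,0,0,0]],
  ],
)

```text
clock: 20.15
tool_pos: [0.5344, -0.0155, 0.1648]
tool_rot: [[-0.956, -0.294, 0.001], [-0.294, 0.956, 0.0], [-0.001, -0.0, -1.0]]
contact_force: [-1.5, -0.1, 4.9]
grip_width: 0.0272
gripper_force: 39.8
```

Emit:
move_arm(
  motion=[
    [[0.1,0,-0.12,0,0,0,0],[0.1,0,-0.12,0,0,0,0],[0.1,0,-0.12,0,0,0,0],[0.1,0,-0.12,0,0,0,0],[0.1,0,-0.12,0,0,0,0],[0.1,0,-0.12,0,0,0,0],[0.1,0,-0.12,0,0,0,0],[0.1,0,-0.12,0,0,0,0],[0.1,0,-0.12,0,0,0,0],[0.1,0,-0.12,0,0,0,0]],
  ],
)

```text
clock: 21.4
tool_pos: [0.5433, -0.0442, 0.1648]
tool_rot: [[-0.956, -0.294, 0.001], [-0.294, 0.956, 0.0], [-0.001, -0.0, -1.0]]
contact_force: [-1.5, 1.9, 5.5]
grip_width: 0.027
gripper_force: 39.8
```

Emit:
move_arm(
  motion=[
    [[0.1,0,-0.12,0,0,0,0],[0.1,0,-0.12,0,0,0,0],[0.1,0,-0.12,0,0,0,0],[0.1,0,-0.12,0,0,0,0],[0.1,0,-0.12,0,0,0,0],[0.1,0,-0.12,0,0,0,0],[0.1,0,-0.12,0,0,0,0],[0.1,0,-0.12,0,0,0,0],[0.1,0,-0.12,0,0,0,0],[0.1,0,-0.12,0,0,0,0]],
  ],
)

```text
clock: 22.65
tool_pos: [0.5521, -0.0729, 0.1648]
tool_rot: [[-0.956, -0.294, 0.001], [-0.294, 0.956, 0.0], [-0.001, -0.0, -1.0]]
contact_force: [-1.7, 0.1, 5.7]
grip_width: 0.0265
gripper_force: 39.8
```

Emit:
move_arm(
  motion=[
    [[0.1,0,-0.06,0,0,0,0],[0.1,0,-0.06,0,0,0,0],[0.1,0,-0.06,0,0,0,0],[0.1,0,-0.06,0,0,0,0],[0.1,0,-0.06,0,0,0,0],[0.1,0,-0.06,0,0,0,0],[0.1,0,-0.06,0,0,0,0],[0.1,0,-0.06,0,0,0,0],[0.1,0,-0.06,0,0,0,0],[0.1,0,-0.06,0,0,0,0]],
  ],
)

```text
clock: 23.9
tool_pos: [0.5565, -0.0872, 0.1648]
tool_rot: [[-0.956, -0.294, 0.001], [-0.294, 0.956, 0.0], [-0.001, -0.0, -1.0]]
contact_force: [-2.3, 1.3, 5.0]
grip_width: 0.027
gripper_force: 39.8
```

Emit:
move_arm(
  motion=[
    [[0.1,0,-0.03,0,0,0,0],[0.1,0,-0.03,0,0,0,0],[0.1,0,-0.03,0,0,0,0],[0.1,0,-0.03,0,0,0,0],[0.1,0,-0.03,0,0,0,0],[0.1,0,-0.03,0,0,0,0],[0.1,0,-0.03,0,0,0,0],[0.1,0,-0.03,0,0,0,0],[0.1,0,-0.03,0,0,0,0],[0.1,0,-0.03,0,0,0,0]],
  ],
)

```text
clock: 25.15
tool_pos: [0.5584, -0.0933, 0.1647]
tool_rot: [[-0.956, -0.295, -0.0], [-0.295, 0.956, 0.002], [-0.0, 0.002, -1.0]]
contact_force: [-5.2, 6.6, 6.8]
grip_width: 0.0271
gripper_force: 40.1
```

Emit:
move_arm(
  motion=[
    [[0.1,0,-0.02,0,0,0,0],[0.1,0,-0.02,0,0,0,0],[0.1,0,0,0,0,0,0],[0.1,0,0,0,0,0,0],[0.1,0,0,0,0,0,0],[0.1,0,0,0,0,0,0],[0.1,0,0,0,0,0,0],[0.1,0,0,0,0,0,0],[0.1,0,0,0,0,0,0],[0.1,0,0,0,0,0,0]],
  ],
)

```text
clock: 26.4
tool_pos: [0.5586, -0.094, 0.1647]
tool_rot: [[-0.956, -0.295, -0.001], [-0.295, 0.956, 0.002], [-0.0, 0.002, -1.0]]
contact_force: [-4.2, 7.6, 8.6]
grip_width: 0.0272
gripper_force: 40.1
```

Emit:
move_arm(
  motion=[
    [[0.1,0,0.12,0,0,0,0],[0.1,0,0.12,0,0,0,0],[0.1,0,0.12,0,0,0,0],[0.1,0,0.12,0,0,0,0],[0.1,0,0.12,0,0,0,0],[0.1,0,0.12,0,0,0,0],[0.1,0,0.12,0,0,0,0],[0.1,0,0.12,0,0,0,0],[0.1,0,0.12,0,0,0,0],[0.1,0,0.12,0,0,0,0]],
  ],
)

```text
clock: 27.65
tool_pos: [0.5503, -0.067, 0.1648]
tool_rot: [[-0.956, -0.294, 0.001], [-0.294, 0.956, -0.001], [-0.001, -0.001, -1.0]]
contact_force: [-0.2, -2.0, 6.2]
grip_width: 0.027
gripper_force: 39.8
```

Emit:
move_arm(
  motion=[
    [[0.1,0,0.12,0,0,0,0],[0.1,0,0.12,0,0,0,0],[0.1,0,0.12,0,0,0,0],[0.1,0,0.12,0,0,0,0],[0.1,0,0.12,0,0,0,0],[0.1,0,0.12,0,0,0,0],[0.1,0,0.12,0,0,0,0],[0.1,0,0.12,0,0,0,0],[0.1,0,0.12,0,0,0,0],[0.1,0,0.12,0,0,0,0]],
  ],
)

```text
clock: 28.9
tool_pos: [0.5414, -0.0383, 0.1648]
tool_rot: [[-0.956, -0.294, 0.001], [-0.294, 0.956, -0.001], [-0.001, -0.001, -1.0]]
contact_force: [-0.4, -1.4, 6.4]
grip_width: 0.0268
gripper_force: 39.8
```

Emit:
move_arm(
  motion=[
    [[0.1,0,0.12,0,0,0,0],[0.1,0,0.12,0,0,0,0],[0.1,0,0.12,0,0,0,0],[0.1,0,0.12,0,0,0,0],[0.1,0,0.12,0,0,0,0],[0.1,0,0.12,0,0,0,0],[0.1,0,0.12,0,0,0,0],[0.1,0,0.12,0,0,0,0],[0.1,0,0.12,0,0,0,0],[0.1,0,0.12,0,0,0,0]],
  ],
)

```text
clock: 30.15
tool_pos: [0.5326, -0.0096, 0.1647]
tool_rot: [[-0.956, -0.294, 0.001], [-0.294, 0.956, -0.001], [-0.001, -0.001, -1.0]]
contact_force: [-0.4, -1.5, 5.0]
grip_width: 0.0268
gripper_force: 39.8
```

Emit:
move_arm(
  motion=[
    [[0.1,0,0.12,0,0,0,0],[0.1,0,0.12,0,0,0,0],[0.1,0,0.12,0,0,0,0],[0.1,0,0.12,0,0,0,0],[0.1,0,0.12,0,0,0,0],[0.1,0,0.12,0,0,0,0],[0.1,0,0.12,0,0,0,0],[0.1,0,0.12,0,0,0,0],[0.1,0,0.12,0,0,0,0],[0.1,0,0.12,0,0,0,0]],
  ],
)

```text
clock: 31.4
tool_pos: [0.5238, 0.0191, 0.1648]
tool_rot: [[-0.956, -0.294, 0.001], [-0.294, 0.956, -0.001], [-0.001, -0.001, -1.0]]
contact_force: [-1.2, -2.3, 5.4]
grip_width: 0.027
gripper_force: 39.8
```

Emit:
move_arm(
  motion=[
    [[0.1,0,0.03,0,0,0,0],[0.1,0,0.03,0,0,0,0],[0.1,0,0.03,0,0,0,0],[0.1,0,0.03,0,0,0,0],[0.1,0,0.03,0,0,0,0],[0.1,0,0.03,0,0,0,0],[0.1,0,0.03,0,0,0,0],[0.1,0,0.03,0,0,0,0],[0.1,0,0.03,0,0,0,0],[0.1,0,0.03,0,0,0,0]],
  ],
)

```text
clock: 32.65
tool_pos: [0.5216, 0.0262, 0.1647]
tool_rot: [[-0.956, -0.294, 0.001], [-0.294, 0.956, -0.001], [-0.001, -0.001, -1.0]]
contact_force: [-0.9, -2.5, 6.2]
grip_width: 0.0272
gripper_force: 39.8
```

Emit:
move_arm(
  motion=[
    [[0.1,0,0.02,0,0,0,0],[0.1,0,0.02,0,0,0,0],[0.1,0,0.02,0,0,0,0],[0.1,0,0.02,0,0,0,0],[0.1,0,0.02,0,0,0,0],[0.1,0,0.02,0,0,0,0],[0.1,0,0.02,0,0,0,0],[0.1,0,0.02,0,0,0,0],[0.1,0,0.02,0,0,0,0],[0.1,0,0.02,0,0,0,0]],
  ],
)

```text
clock: 33.9
tool_pos: [0.5201, 0.0309, 0.1648]
tool_rot: [[-0.956, -0.294, 0.001], [-0.294, 0.956, -0.001], [-0.001, -0.001, -1.0]]
contact_force: [-0.9, -3.1, 5.4]
grip_width: 0.0272
gripper_force: 39.8
```

Emit:
move_arm(
  motion=[
    [[0.1,0,0.02,0,0,0,0],[0.1,0,0.02,0,0,0,0],[0.1,0,0.02,0,0,0,0],[0.1,0,0.02,0,0,0,0],[0.1,0,0.02,0,0,0,0],[0.1,0,0.02,0,0,0,0],[0.1,0,0.02,0,0,0,0],[0.1,0,0.02,0,0,0,0],[0.1,0,0.02,0,0,0,0],[0.1,0,0.02,0,0,0,0]],
  ],
)

```text
clock: 35.15
tool_pos: [0.519, 0.0345, 0.1648]
tool_rot: [[-0.956, -0.294, 0.002], [-0.294, 0.956, -0.003], [-0.001, -0.003, -1.0]]
contact_force: [0.4, -8.4, 4.1]
grip_width: 0.0268
gripper_force: 39.9
```

Emit:
move_arm(
  motion=[
    [[0.1,0,0.06,0,0,0,0],[0.1,0,0.06,0,0,0,0],[0.1,0,0.06,0,0,0,0],[0.1,0,0.06,0,0,0,0],[0.1,0,0.06,0,0,0,0],[0.1,0,0.06,0,0,0,0],[0.1,0,0.06,0,0,0,0],[0.1,0,0.06,0,0,0,0],[0.1,0,0.02,0,0,0,0],[0.1,0,0.02,0,0,0,0]],
  ],
)

```text
clock: 36.4
tool_pos: [0.5151, 0.0472, 0.1648]
tool_rot: [[-0.956, -0.294, 0.002], [-0.294, 0.956, -0.002], [-0.001, -0.003, -1.0]]
contact_force: [0.4, -8.3, 5.2]
grip_width: 0.0269
gripper_force: 39.9
```

Emit:
move_arm(
  motion=[
    [[0.3,0,0,0,0,0,0],[0.5,0,0,0,0,0,0],[0.8,0,0,0,0,0,0],[1,0,0,0,0,0,0],[1,0,0,0,0,0,0],[1,0,0,0,0,0,0],[1,0,0,-0.4,0,0,0],[1,0,0,-0.6,0,0,0],[1,0,0,-0.6,0,0,0],[1,0,0,-0.6,0,0,0]],
  ],
)

```text
clock: 37.65
tool_pos: [0.5147, 0.0484, 0.2208]
tool_rot: [[-0.956, -0.294, 0.001], [-0.294, 0.956, -0.0], [-0.001, -0.0, -1.0]]
contact_force: [-0.2, -0.1, 0.0]
grip_width: 0.0853
gripper_force: 0.0
```

Emit:
move_arm(
  motion=[
    [[1,0,0,-0.6,0,0,0],[1,0,0,-0.6,0,0,0],[1,0,0,-0.6,0,0,0],[1,0,0,-0.6,0,0,0],[1,0,0,-0.6,0,0,0],[1,0,0,0,0,0,0],[1,0,0,0,0,0,0],[1,0,0,0,0,0,0],[1,0,0,0,0,0,0],[1,0,0,0,0,0,0]],
  ],
)

```text
clock: 38.9
tool_pos: [0.5145, 0.0484, 0.2942]
tool_rot: [[-0.956, -0.294, -0.0], [-0.294, 0.956, 0.0], [0.0, 0.0, -1.0]]
contact_force: [0.4, 0.5, -0.0]
grip_width: 0.0851
gripper_force: 0.0
```

Run:
```python
from h import *
s=bot.state();print(s["clock"],s["tool_pos"],s["contact_force"])
f=bot.grab_frame("scene");cv2.imwrite("pics/scene2.png",cv2.resize(f["color"][100:300,240:460],None,fx=3,fy=3))
P=pts(f);r,c=f["range_z"],f["color"];x,y,z=P[...,0],P[...,1],P[...,2]
m=(r>0)&(c.max(-1)<60)&(z>.12)&(z<.2)&(abs(x-.517)<.035)&(abs(y-.049)<.035);q=P[m]
t=q[q[:,2]>.182];print(q.mean(0),t.mean(0),len(t))
```

```text
38.9 [0.51453371 0.04843027 0.29416241] [ 0.36900365  0.4740727  -0.00309729]
[0.52373812 0.05042333 0.16047032] [0.51860161 0.0492564  0.18701585] 48
```

View pics/scene2.png

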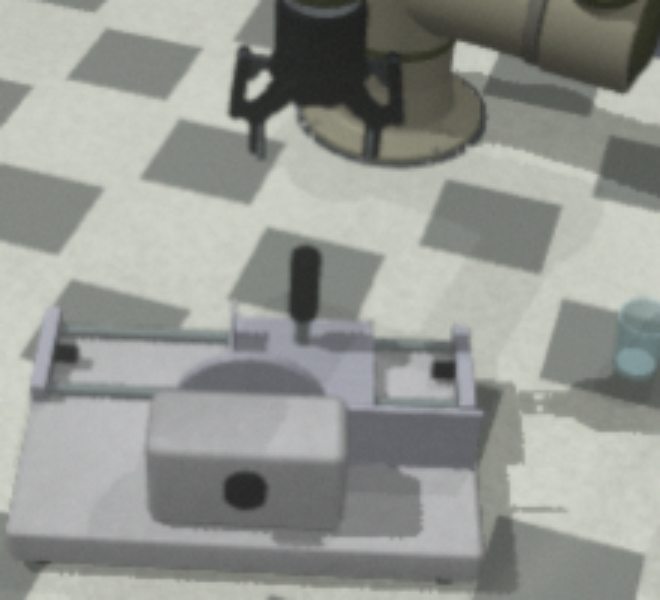

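The handle at crop (305,280) stands free below the open gripper. It has shifted 24.7 mm from its start, where 25 mm was expected, so I hand in.

```bash
python3 -c "
from workcell import bot
print(bot.finish_job())"
```

```text
the job is handed in; nothing more can be done
None
```

The job is handed in, with no verdict returned: the sticky spot's middle is about 45 mm left of mid-travel; both stops were pressed lightly (about 7 N each), and the carriage stands on the spot, released.

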